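# Set the length stop and butt the batten

### The job

Set up the cutting fence: with the fingertips push the sliding stop along the fence, towards the bent brass clip, until its spring pin drops into the clip's notch. Only then push the wooden batten flat against the fence and along it until its end touches the stop, gently enough that the stop stays in its notch. Only push, gently: do not squeeze or lift anything, leave the pencil and tools lying round the fence alone, and finish clear of everything.

Things in the scene. Friction and masses are not known exactly. Their poses are not given: they have to be found in the camera images.
- fence: Fixed cutting fence: plywood base board 210 x 540 mm, 12 mm thick, and along its far side an aluminium fence 25 mm thick, 540 mm long, top 42 mm above the bench. Origin: on the bench under the board; x away from the robot, square to the fence, y left along it, z up; yaw varies by 0.2 rad. Board: x = -110 to +100 mm. Fence's front face: plane x = +60 mm; its centre line: x = +72.5 mm.
- stop (a joint): Travel of the sliding stop along the fence, m, 0 to 0.26, growing to the left (+y); it starts right of the clip. A grey saddle astride the fence, 40 mm along it, 47 mm across, top 86 mm above the bench, with a spring pin (black knob) in its middle and a dark steel stop arm in front of the fence. Slides with 2.5 N of friction; cannot lift off. If overrun, it can be pushed back from its left end.
- push_face (a point): Middle of the flat right-hand end (facing -y) of the grey saddle, 72 mm above the bench. This face spans 52 to 86 mm above the bench and 47 mm across the fence. Push here to the left with the fingertips 55 to 75 mm above the bench: they then pass over the clip (47 mm) and the batten (40 mm).
- stop_pin (a point): Axis of the stop's spring pin, at the top of the saddle (86 mm above the bench), 20 mm left of push_face. The stop is seated when this stands right over the notch.
- notch (a point): Middle of the V notch in the clip: bent brass strip, 102 x 12 mm, on top of the fence, 5 mm high: 36 mm ramp, V notch 8 mm wide in its middle, 36 mm ramp. Its place along the fence varies. Pushing the stop takes up to about 6 N while the pin climbs the ramp, falls to nothing as it drops in, then about 16 N to drive it out on either side: seated, it resists a 10 N push.
- stop_face (a point): Middle of the right-hand face (facing -y) of the stop arm, 32 mm above the bench; the batten's end is to rest on it. The face is 52 mm wide across the fence and spans 17 to 65 mm above the bench. Axes as the fence's.
- batten: Loose planed wooden batten, 45 mm wide (its x), 110 mm long (its y), 28 mm high, about 0.18 kg, two dark holes on top; lies on the base board in front of the fence, right of the stop, 5 to 25 mm off the fence and up to 0.1 rad askew. Origin: centre of its underside (12 mm above the bench); y points to the end that meets the stop.
- batten_end (a point): Middle of the batten's left end (+y), 14 mm above its underside.
- corner_l (a point): Point on the batten's far long side (towards the fence), 5 mm from its left end, at half height.
- corner_r (a point): Point on the batten's far long side, 5 mm from its right end, at half height.
- pencil: Bystander: orange carpenter's pencil, 149 mm, lying along y on the front of the base board, left half. Origin under its middle.
- driver_green: Bystander: green screwdriver, 153 mm, on the bench behind the fence. Origin under its middle.
- caliper: Bystander: steel vernier caliper, 68 x 168 x 10 mm, on the bench in front of the base board. Origin under its middle.
- tape_measure: Bystander: yellow tape measure, 71 x 82 x 32 mm, on the bench behind the fence. Origin under its middle.

How it is judged:
By the outcome, as a careful person would: the job done as asked, in the order asked, and still so for the second after the job is handed in, with the robot touching nothing.
It also fails if it takes over 70 s, if anything falls off the work surface, if the arm or the gripper's body presses on something with over 40 N, if the wrist force passes 120 N, or if a joint passes its speed limit or range.

### The arm

A 6-joint arm with a two-finger parallel gripper is mounted at the origin on a cart in front of the work surface, level with it; the furniture and walls round the work are solid. World frame = base frame: x ahead of the robot, y to its left, z up, the work surface at z = 0. Lengths are in m, angles in rad, forces in N, time in s.
With the tool pointing down it reaches from about 0.25 to 0.725 m from the base axis. Payload 4 kg.
Tool frame: the origin (TCP) lies midway between the tips of the shut fingers; the grasp point (between the pads) lies 19 mm behind it; z points along the fingers, y is the line along which they close (so a half turn about z gives the same grasp; the last joint's range is limited). The gripper opens to 85 mm and grips with 20 to 120 N. Pads are 22 mm wide; open, the fingers measure 114 mm over their backs; the gripper's body (76 mm by 85 mm) begins 54 mm behind the grasp point. The pads swing forward as they close: fully open they stand 13 mm farther back than shut.
Start: joints at [-1.276, 0.241, 0.005, 1.335, 0, 1.571], TCP at [0.145, -0.478, 0.231] pointing down, gripper open.
Joint ranges: [-2.72, 2.72], [-1.05, 1.87], [-1.09, 1.28], [-1.99, 2.15], [-1.42, 1.44], [-3.14, 3.14]. Speed limits (rad/s): [2.79, 2.79, 3.14, 3.14, 3.14, 3.14].

### API

Orientations are given as a unit quaternion [x, y, z, w].
In Python, from workcell import get_obs, camera, job_done, silhouettes gives the robot as it stands. The module is installed in compiled form; this text tells all that it offers.
- The arm moves only by the tool drive_tool, never from a script. Its argument "increments" is a list of rows, each a list of 3 entries, a list of its own where there are three numbers: the shift along the world's x, y, z in mm, then the turn, a rotation vector about the world's x, y, z in degrees, then the opening, from 0 (shut) to 1 (fully open). A call has 1 to 8 rows; each row shifts and turns the commanded pose from where the row before left it; what a row does not reach is not made up. A row lasts 1/12 s, in which the tool goes at most 41.7 mm and 7.16 degrees, less where a joint would pass 70% of its speed; a pose out of reach is approached as far as the arm can. A call is refused whole if a number of a shift passes 41.7 or a number of a turn 7.16, either way. A call with a gripper value outside its range is refused whole. The fingers move at their own pace and stop on an object; the grip force is fixed at half the most. Time passes only in rows, so rows that do not move let the fingers close. It gives the time, the measured TCP pose, the force, the opening and the grip force at its end, in the units of the state.
- get_obs(): the state, without advancing time (a new reading comes with each control period).
- camera(name): name is "side" or "top" or "wrist"; returns a dict with "image" (400x640x3 uint8, red, green, blue), "K" (3x3 intrinsics, pixels), "k1" (the pictures are not rectified: a ray, as slopes to the right and down, at radius r is drawn at 1 + k1 r^2 times it, then the intrinsics apply), "view" (4x4, takes a point from world to camera coordinates). Camera axes: x right, y down, z forward; pixel columns grow to the right and rows downward; lengths in m; the calibration is good to about 2 mm. A picture is of the moment at which its call begins. There is no depth.
- job_done(): hands the job in; it is judged then, once.
Trained networks look in a picture, given as the dict that the camera call returned (one of the last four; its "shot" number tells which), for a name from the list of things; names that differ only in an ending like _2 or _b are one class to them, and where a whole thing is asked for, a point or a joint stands for the part that bears it (a point fixed in the world has none). Each returns a list of dicts, best first, with "conf" (0 to 1); they miss things now and then, are a little off and sometimes report something else, mostly with a low value. They report only what shows in the picture. A call takes as long as a camera call.
- silhouettes(query, picture): "region" (400x640 bool, what is visible of it) and "bbox" ([left, top, right, bottom] in pixels, round what is visible of it).
The state is a dict: "clock": time; "joint_pos": joint angles; "joint_vel": joint speeds; "tau": joint torques, N m; "eef_pos": TCP position; "tool_rot": TCP orientation; "ft_force": force on the tool from outside, world axes, zero at the start; "ft_torque": the same for the moment, N m; "grip_width": finger opening in m; "grasp_force": force on a finger pad.
Only numpy, scipy, OpenCV 4.12 (cv2) and the standard library are available. Lean on these libraries where they do the work, as an engineer would, in place of code of your own. Each camera call takes 0.05 s, during which the arm holds its last target. There are 200 camera calls.

## Working session

There is one attempt and no reset: what is moved stays moved. The work goes in short steps, Python scripts to look and compute and a tool call to move; the robot and the scene stay as the last step left them, time stands still between calls to the robot, and variables do not carry over. Pictures are saved under pics/ and viewed, at most 10 in all, crops included, and the job is handed in when it is done.

Besides the shell and the picture viewer there is one more tool, called after "Request:" as name(argument=value, ...) on one line, values as JSON. drive_tool: Moves the arm, as the interface text tells. Its arguments: {"type":"object","properties":{"increments":{"type":"array"}},"required":["increments"]}

```bash
mkdir -p pics
cat > h.py <<'E'
import numpy as np, cv2
from workcell import get_obs, camera, job_done, silhouettes
def unproj(c,uv,z):
    "pixels -> world points on plane z"
    uv=np.atleast_2d(np.asarray(uv,float)); K=c["K"]; d=(uv-[K[0,2],K[1,2]])/[K[0,0],K[1,1]]
    s=d.copy()
    for _ in range(20): s=d/(1+c["k1"]*(s**2).sum(1,keepdims=True))
    V=c["view"]; R,t=V[:3,:3],V[:3,3]; o=-R.T@t
    r=np.c_[s,np.ones(len(s))]@R
    return o+r*((z-o[2])/r[:,2])[:,None]
def proj(c,P):
    P=np.atleast_2d(P); V=c["view"]; q=P@V[:3,:3].T+V[:3,3]; s=q[:,:2]/q[:,2:]
    s=s*(1+c["k1"]*(s**2).sum(1,keepdims=True)); K=c["K"]
    return s*[K[0,0],K[1,1]]+[K[0,2],K[1,2]]
def save(c,n,img=None): cv2.imwrite(f"pics/{n}.png",cv2.cvtColor(c["image"] if img is None else img,cv2.COLOR_RGB2BGR))
E
python3 - <<'E'
from h import *
o=get_obs(); print(o["clock"],o["eef_pos"],o["tool_rot"],o["grip_width"])
for n in("top","side"):
    c=camera(n); save(c,n+"0"); V=c["view"]; print(n,-V[:3,:3].T@V[:3,3],c["K"][0],c["k1"])
    for q in("fence","stop","notch","batten","stop_pin"):
        try: print(q,[(s["bbox"],round(s["conf"],2)) for s in silhouettes(q,c)[:2]])
        except Exception as e: print(q,e)
E
```

```text
0.0 [ 0.14510036 -0.47783232  0.23042826] [ 9.89154156e-01  1.46877529e-01 -1.41685929e-04 -1.01339580e-03] 0.08508800064949709
top [0.33566989 0.10371914 1.18769128] [500.18818953   0.         320.30081724] 0.04127378228589269
fence [([215.7, 163.8, 458.1, 276.1], 0.85), ([385.8, 207.3, 438.7, 226.8], 0.18)]
stop [([334.5, 170.3, 354.5, 218.0], 0.84)]
notch [([269.4, 174.3, 308.9, 182.9], 0.52)]
batten [([387.3, 205.1, 437.7, 229.1], 0.85)]
stop_pin [([336.8, 174.1, 359.4, 217.6], 0.88)]
side [0.36273059 0.73776201 0.69520073] [446.81958085   0.         320.97790502] 0.0017026467879267318
fence [([228.5, 142.5, 406.0, 350.2], 0.68)]
stop [([285.3, 181.5, 335.4, 223.9], 0.92)]
notch [([261.2, 232.8, 285.9, 270.9], 0.79)]
batten [([332.4, 154.5, 360.9, 191.3], 0.77)]
stop_pin [([290.3, 183.6, 335.7, 221.3], 0.88)]
```

Run:
```python
import cv2
a=cv2.imread("pics/top0.png")[140:300,200:470]; cv2.imwrite("pics/top0c.png",cv2.resize(a,None,fx=2.9,fy=2.9,interpolation=2))
a=cv2.imread("pics/side0.png")[130:370,200:440]; cv2.imwrite("pics/side0c.png",cv2.resize(a,None,fx=2.5,fy=2.5,interpolation=2))
```

```text
(no output)
```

View pics/top0c.png

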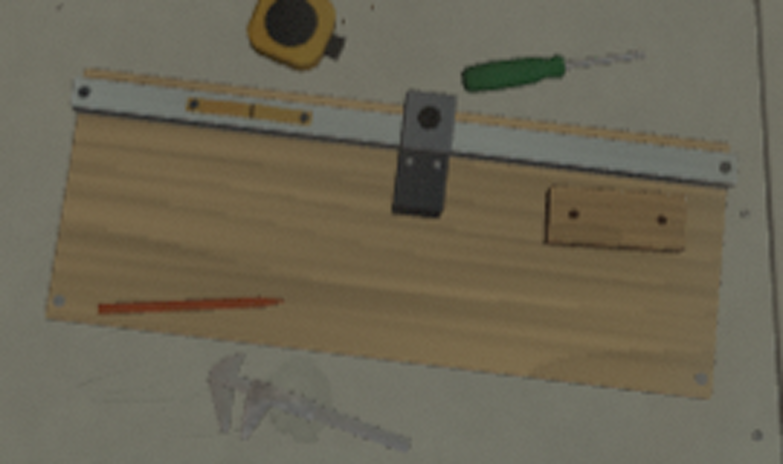

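View pics/side0c.png

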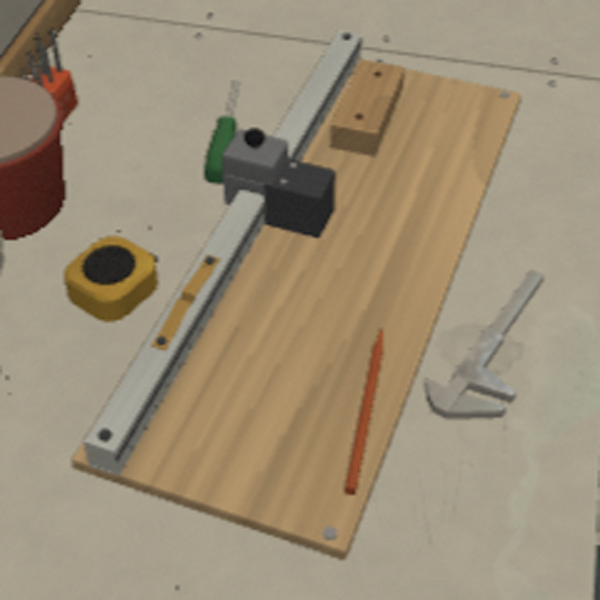

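The top crop shows the fence running from crop (75,95) to (733,170), with the knob at (429,117), the clip's notch at (252,110) and the batten at (548–685, 188–250). The side view agrees: the order along the fence, left to right, is clip, stop, batten. The pencil is well to the front.

Run:
```python
from h import *
t=camera("top"); s=camera("side")
T=lambda x,y:(x/2.9+200-.33,y/2.9+140-.33); S=lambda x,y:(x/2.5+200-.3,y/2.5+130-.3)
def tri(a,b):
    from scipy.optimize import least_squares as L
    r=L(lambda P:np.r_[(proj(t,P)-a)[0],(proj(s,P)-b)[0]],[.5,0,.05]); return np.round(r.x,4),np.round(r.fun,1)
for n,a,b in [("screwL",(84,92),(105,435)),("screwR",(725,167),(346,37)),("notch",(252,110),(188,297)),("clipL",(194,104),(161,341)),("clipR",(305,118),(210,261)),("knob",(429,117),(254,137)),("holeL",(573,214),(359,116)),("holeR",(662,220),(377,74))]:
    print(n,*tri(T(*a),S(*b)))
L,R=unproj(t,[T(84,92),T(725,167)],.042); d=(L-R)/np.linalg.norm(L-R); print("fence",L,R,"yaw",np.arctan2(-d[0],d[1]),np.linalg.norm(L-R))
print("batten holes z40",unproj(t,[T(573,214),T(662,220)],.04))
b=silhouettes("batten",t)[0]["region"]; box=cv2.minAreaRect(np.argwhere(b)[:,::-1].astype(np.float32)); print(unproj(t,cv2.boxPoints(box),.04).round(4))
print("notch z47",unproj(t,T(252,110),.044),"knob z.095",unproj(t,T(429,117),.097))
b=silhouettes("stop",t)[0]["region"]; box=cv2.minAreaRect(np.argwhere(b)[:,::-1].astype(np.float32)); print(unproj(t,cv2.boxPoints(box),.086).round(4))
```

```text
screwL [0.6116 0.3215 0.0405] [ 0.   0.1 -0.  -0. ]
screwR [ 0.5479 -0.1949  0.0398] [-0.  -0.1  0.2  0. ]
notch [0.595  0.1849 0.0419] [ 0.   0.3 -0.3 -0.1]
clipL [0.6009 0.232  0.0415] [ 0.   0.1 -0.1 -0. ]
clipR [0.5895 0.1421 0.0406] [-0.  -0.1  0.1  0. ]
knob [0.5775 0.0447 0.0952] [ 0.  0. -0. -0.]
holeL [ 0.5099 -0.0722  0.0391] [ 0.   0.1 -0.1 -0. ]
holeR [ 0.5056 -0.1432  0.0373] [-0.  -0.2  0.2  0. ]
fence [0.61138262 0.32120017 0.042     ] [ 0.54713625 -0.19435181  0.042     ] yaw -0.12397754163361187 0.5195396471058346
batten holes z40 [[ 0.50989405 -0.07207684  0.04      ]
 [ 0.50477444 -0.14266733  0.04      ]]
[[ 0.4845 -0.0472  0.04  ]
 [ 0.5324 -0.0517  0.04  ]
 [ 0.5245 -0.1648  0.04  ]
 [ 0.4767 -0.1595  0.04  ]]
notch z47 [[0.59537381 0.18483493 0.044     ]] knob z.095 [[0.57716569 0.04479381 0.097     ]]
[[0.5028 0.0747 0.086 ]
 [0.5989 0.0619 0.086 ]
 [0.5936 0.0219 0.086 ]
 [0.4976 0.0353 0.086 ]]
```

Everything is consistent: heights come out at 40–42 mm, the knob at 95 mm, screw spacing at 519 mm, and fence yaw at −0.124. The along-fence direction is d = (0.124, 0.992), and the pin has about 141 mm to go. Next I approach high with the fingers shut, turning by −24°.

Request:
drive_tool(increments=[[[21,23,0],[0,0,-3],0],[[21,23,0],[0,0,-3],0],[[21,23,0],[0,0,-3],0],[[21,23,0],[0,0,-3],0],[[21,23,0],[0,0,-3],0],[[21,23,0],[0,0,-3],0],[[21,23,0],[0,0,-3],0],[[21,23,0],[0,0,-3],0]])

```text
clock: 1.47
eef_pos: [0.3141, -0.2933, 0.2315]
tool_rot: [0.998, -0.063, 0.0, 0.0]
ft_force: [0.4, -0.9, -0.3]
grip_width: -0.0002
grasp_force: 0.0
```

Request:
drive_tool(increments=[[[21,23,0],[0,0,0],0],[[21,23,0],[0,0,0],0],[[21,23,0],[0,0,0],0],[[21,23,0],[0,0,0],0],[[21,23,0],[0,0,0],0],[[21,23,0],[0,0,0],0],[[21,23,0],[0,0,0],0],[[21,23,0],[0,0,0],0]])

```text
clock: 2.13
eef_pos: [0.4822, -0.1091, 0.2314]
tool_rot: [0.998, -0.062, 0.0, 0.0]
ft_force: [-0.1, -0.6, 0.8]
grip_width: -0.0001
grasp_force: 0.0
```

Request:
drive_tool(increments=[[[21,23,0],[0,0,0],0],[[21,23,0],[0,0,0],0],[[21,23,0],[0,0,0],0],[[21,23,0],[0,0,0],0],[[0,0,0],[0,0,0],0],[[0,0,0],[0,0,0],0]])

```text
clock: 2.63
eef_pos: [0.5633, -0.0423, 0.2306]
tool_rot: [0.999, -0.042, -0.0, -0.01]
ft_force: [0.4, -0.3, 0.3]
grip_width: 0.0003
grasp_force: 0.0
```

Request:
drive_tool(increments=[[[0,0,-30],[0,0,0],0],[[0,0,-30],[0,0,0],0],[[0,0,-30],[0,0,0],0],[[0,0,0],[0,0,0],0]])

```text
clock: 2.97
eef_pos: [0.5574, -0.0432, 0.1354]
tool_rot: [0.999, -0.043, -0.006, -0.01]
ft_force: [-1.6, 0.2, -1.5]
grip_width: 0.0
grasp_force: 0.0
```

Run:
```python
from h import *
from scipy.spatial.transform import Rotation as R
o=get_obs(); print(o["joint_pos"].round(3) if hasattr(o["joint_pos"],"round") else o["joint_pos"]); print(R.from_quat(o["tool_rot"]).as_matrix().round(3))
```

```text
[-0.088  0.423  0.009  1.169  0.019  3.141]
[[ 0.996 -0.087 -0.011]
 [-0.087 -0.996  0.02 ]
 [-0.013 -0.019 -1.   ]]
```

Joint 6 reached its limit. I'll turn the tool +88° so that its x axis lies along the fence, well inside the range.

Request:
drive_tool(increments=[[[0,0,0],[0,0,6.8],0],[[0,0,0],[0,0,6.8],0],[[0,0,0],[0,0,6.8],0],[[0,0,0],[0,0,6.8],0],[[0,0,0],[0,0,6.8],0],[[0,0,0],[0,0,6.8],0],[[0,0,0],[0,0,6.8],0]])

```text
clock: 3.55
eef_pos: [0.5631, -0.0436, 0.1435]
tool_rot: [0.93, 0.366, -0.003, -0.009]
ft_force: [-0.1, 0.7, -0.2]
grip_width: 0.0002
grasp_force: 0.0
```

Request:
drive_tool(increments=[[[0,0,0],[0,0,6.8],0],[[0,0,0],[0,0,6.8],0],[[0,0,0],[0,0,6.8],0],[[0,0,0],[0,0,6.8],0],[[0,0,0],[0,0,6.8],0],[[0,0,0],[0,0,6.4],0],[[0,0,0],[0,0,0],0]])

```text
clock: 4.13
eef_pos: [0.5631, -0.0435, 0.1434]
tool_rot: [0.748, 0.664, -0.006, -0.007]
ft_force: [-0.7, -1.0, 0.8]
grip_width: -0.0001
grasp_force: 0.0
```

```bash
cat >> h.py <<'E'
from scipy.spatial.transform import Rotation as Rot
D=np.array([.1237,.9923]); N=np.array([.9923,-.1237]); C0=np.array([.5793,.0634])
def state():
    o=get_obs(); M=Rot.from_quat(o["tool_rot"]).as_matrix(); p=np.array(o["eef_pos"])
    print("t",o["clock"],"p",p.round(4),"s",(p[:2]@D).round(4),"off_centreline",((p[:2]-C0)@N).round(4),"j",np.round(o["joint_pos"],3))
    print("yaw_x",np.degrees(np.arctan2(M[1,0],M[0,0])).round(2),"tilt fix rotvec deg",np.degrees([-M[1,2],M[0,2],0]).round(2),"F",np.round(o["ft_force"],2))
E
python3 -c "
from h import *
state()"
```

```text
t 4.1333 p [ 0.5631 -0.0435  0.1434] s 0.0265 off_centreline -0.0028 j [-7.700e-02  4.320e-01  4.500e-02  1.201e+00  1.000e-03  1.613e+00]
yaw_x 83.14 tilt fix rotvec deg [-0.11 -1.01  0.  ] F [-0.74 -1.05  0.77]
```

Request:
drive_tool(increments=[[[3,0,-26],[0,-1,0],0],[[0,0,-26],[0,0,0],0],[[0,0,-27],[0,0,0],0],[[0,0,0],[0,0,0],0],[[3,20,0],[0,0,0],0],[[1.2,10,0],[0,0,0],0],[[0,0,0],[0,0,0],0]])

```text
clock: 4.72
eef_pos: [0.5714, -0.0113, 0.0643]
tool_rot: [0.748, 0.664, 0.001, -0.001]
ft_force: [-0.3, 0.2, -0.4]
grip_width: -0.0002
grasp_force: 0.0
```

```bash
python3 -c "
from h import *
state()"
```

```text
t 4.7167 p [ 0.5714 -0.0113  0.0643] s 0.0594 off_centreline 0.0014 j [-0.021  0.502 -0.067  1.002  0.003  1.669]
yaw_x 83.15 tilt fix rotvec deg [-0.16  0.03  0.  ] F [-0.32  0.19 -0.41]
```

Request:
drive_tool(increments=[[[0.4,4,0],[0,0,0],0],[[0.4,4,0],[0,0,0],0],[[0.4,4,0],[0,0,0],0],[[0.4,4,0],[0,0,0],0],[[0.4,3,0],[0,0,0],0],[[0.3,3,0],[0,0,0],0],[[0.3,3,0],[0,0,0],0],[[0.3,3,0],[0,0,0],0]])

```text
clock: 5.38
eef_pos: [0.5729, 0.015, 0.0623]
tool_rot: [0.749, 0.663, -0.0, -0.001]
ft_force: [-0.8, -2.3, 2.0]
grip_width: -0.0001
grasp_force: 1.4
```

Request:
drive_tool(increments=[[[0.4,3,0],[0,0,0],0],[[0.4,3,0],[0,0,0],0],[[0.4,3,0],[0,0,0],0],[[0.4,3,0],[0,0,0],0]])

```text
clock: 5.72
eef_pos: [0.5744, 0.027, 0.0623]
tool_rot: [0.749, 0.663, -0.0, -0.001]
ft_force: [-0.8, -2.7, 1.1]
grip_width: 0.0
grasp_force: 1.5
```

In contact at about 2.5 N. I'll push up to the start of the ramp.

Request:
drive_tool(increments=[[[0.6,5,0],[0,0,0],0],[[0.6,5,0],[0,0,0],0],[[0.6,5,0],[0,0,0],0],[[0.6,5,0],[0,0,0],0],[[0.6,5,0],[0,0,0],0],[[0.6,5,0],[0,0,0],0],[[0.6,5,0],[0,0,0],0],[[0.6,5,0],[0,0,0],0]])

```text
clock: 6.38
eef_pos: [0.5795, 0.0677, 0.0623]
tool_rot: [0.748, 0.663, -0.0, -0.002]
ft_force: [0.5, -3.3, 0.2]
grip_width: 0.0
grasp_force: 1.6
```

Request:
drive_tool(increments=[[[0.6,5,0],[0,0,0],0],[[0.6,5,0],[0,0,0],0],[[0.6,5,0],[0,0,0],0],[[0.6,5,0],[0,0,0],0],[[0.6,5,0],[0,0,0],0],[[0.5,3,0],[0,0,0],0],[[0,0,0],[0,0,0],0]])

```text
clock: 6.97
eef_pos: [0.583, 0.0964, 0.0623]
tool_rot: [0.748, 0.664, 0.0, -0.002]
ft_force: [0.7, -0.6, 0.3]
grip_width: 0.0002
grasp_force: 0.1
```

Run:
```python
from h import *
state(); t=camera("top"); s=camera("side"); save(t,"top1"); save(s,"side1")
a=cv2.imread("pics/top1.png")[150:250,260:380]; b=cv2.imread("pics/side1.png")[160:280,220:380]
a=cv2.resize(a,(400*120//100,400),interpolation=2); b=cv2.resize(b,(320,240),interpolation=2); b=cv2.copyMakeBorder(b,0,160,0,0,0)
cv2.imwrite("pics/c1.png",np.hstack([a,b]))
for c,n in((t,"top"),(s,"side")):
    print(n,[(x["bbox"],round(x["conf"],2)) for q in("stop","notch") for x in silhouettes(q,c)[:1]])
```

```text
t 6.9667 p [0.583  0.0964 0.0623] s 0.1678 off_centreline -0.0004 j [ 0.162  0.539 -0.009  1.025  0.004  1.852]
yaw_x 83.16 tilt fix rotvec deg [-0.21 -0.12  0.  ] F [ 0.71 -0.62  0.28]
top [([297.6, 187.5, 304.1, 210.1], 0.65), ([266.5, 171.7, 300.9, 181.6], 0.68)]
side [([268.8, 203.9, 320.0, 250.3], 0.76), ([261.4, 232.2, 286.8, 270.4], 0.78)]
```

View pics/c1.png

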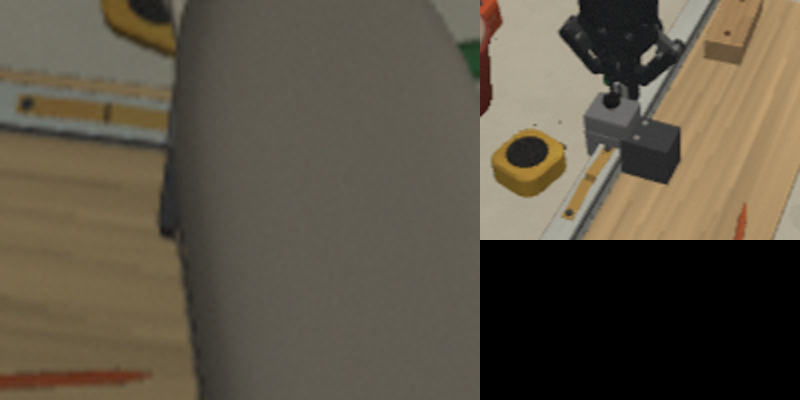

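The side crop shows the knob at (612,100), which is image (286,210), just short of the clip. The arm hides the saddle in the top view.

```bash
cat >> h.py <<'E'
def knob_s(c):
    "dark knob centroid in side view near the centreline -> s (knob height .0952)"
    ss=np.arange(.08,.32,.001); o=[]
    g=cv2.cvtColor(c["image"],cv2.COLOR_RGB2GRAY).astype(float)
    P=np.c_[C0+(ss-.1346)[:,None]*D,np.full(len(ss),.0952)]; return ss,proj(c,P),g
E
python3 - <<'E'
from h import *
s=camera("side")
p0=unproj(s,[(254/2.5+199.7,137/2.5+129.7)],.0952)[0]; p1=unproj(s,[(132/2+219.75,100/2+159.75)],.0952)[0]
for p in(p0,p1): print(p.round(4),"s",p[:2]@D,"off",(p[:2]-C0)@N)
E
```

```text
[0.5774 0.0447 0.0952] s 0.11582623492452082 off 0.00042519955312100583
[0.5865 0.127  0.0952] s 0.19853879618452677 off -0.0007334463689027067
```

The pin is at s = 0.1985, a tool offset of 31 mm as expected, so 58 mm remain to the notch. I'll climb the ramp and finish in fine steps.

Request:
drive_tool(increments=[[[0.6,5,0],[0,0,0],0],[[0.6,5,0],[0,0,0],0],[[0.6,5,0],[0,0,0],0],[[0.6,5,0],[0,0,0],0],[[0.6,5,0],[0,0,0],0],[[0.6,5,0],[0,0,0],0],[[0.6,5,0],[0,0,0],0],[[0.6,5,0],[0,0,0],0]])

```text
clock: 7.98
eef_pos: [0.5875, 0.1327, 0.0625]
tool_rot: [0.749, 0.663, -0.002, 0.001]
ft_force: [-1.7, -12.3, 4.3]
grip_width: 0.0002
grasp_force: 6.2
```

Request:
drive_tool(increments=[[[0.3,2,0],[0,0,0],0],[[0.2,2,0],[0,0,0],0],[[0.2,2,0],[0,0,0],0]])

```text
clock: 8.23
eef_pos: [0.5885, 0.1403, 0.0624]
tool_rot: [0.749, 0.663, -0.001, -0.001]
ft_force: [-0.6, -4.4, 1.8]
grip_width: 0.0001
grasp_force: 3.2
```

Request:
drive_tool(increments=[[[0.3,2,0],[0,0,0],0],[[0.2,2,0],[0,0,0],0]])

```text
clock: 8.4
eef_pos: [0.589, 0.1445, 0.0624]
tool_rot: [0.749, 0.663, -0.001, -0.001]
ft_force: [0.4, -6.5, 1.3]
grip_width: 0.0004
grasp_force: 2.4
```

```bash
python3 -c "
from h import *
state()"
```

```text
t 8.4 p [0.589  0.1445 0.0624] s 0.2163 off_centreline -0.0004 j [2.400e-01 5.670e-01 4.000e-02 1.047e+00 1.000e-03 1.932e+00]
yaw_x 83.06 tilt fix rotvec deg [-0.02 -0.11  0.  ] F [ 0.43 -6.49  1.31]
```

Request:
drive_tool(increments=[[[0.3,2,0],[0,0,0],0],[[0,1,0],[0,0,0],0]])

```text
clock: 8.57
eef_pos: [0.5894, 0.1479, 0.0624]
tool_rot: [0.749, 0.663, -0.0, -0.001]
ft_force: [0.5, -5.3, 0.7]
grip_width: 0.0001
grasp_force: 2.5
```

Request:
drive_tool(increments=[[[0.1,1,0],[0,0,0],0],[[0.1,1,0],[0,0,0],0]])

```text
clock: 8.73
eef_pos: [0.5897, 0.15, 0.0624]
tool_rot: [0.749, 0.663, -0.0, -0.001]
ft_force: [0.2, -3.5, 2.0]
grip_width: 0.0001
grasp_force: 2.1
```

Request:
drive_tool(increments=[[[0.1,1,0],[0,0,0],0]])

```text
clock: 8.82
eef_pos: [0.5898, 0.151, 0.0624]
tool_rot: [0.749, 0.663, -0.0, -0.001]
ft_force: [0.7, -5.7, 1.1]
grip_width: -0.0003
grasp_force: 2.2
```

Run:
```python
from h import *
state(); s=camera("side"); save(s,"side2")
b=cv2.imread("pics/side2.png")[180:280,220:340]
cv2.imwrite("pics/c2.png",cv2.resize(b,None,fx=4,fy=4,interpolation=2))
```

```text
t 8.8167 p [0.5898 0.151  0.0624] s 0.2228 off_centreline -0.0004 j [0.25  0.57  0.047 1.049 0.002 1.941]
yaw_x 83.08 tilt fix rotvec deg [-0.08 -0.09  0.  ] F [ 0.71 -5.65  1.09]
```

View pics/c2.png

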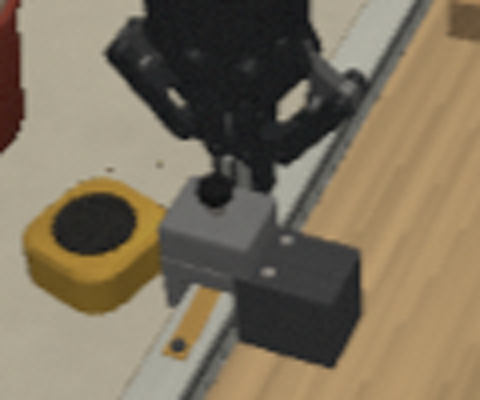

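The knob is at crop (217,190) and the notch is hidden under the saddle. The force is still about 5 N, so the pin is still on the crest. I'll continue in 1 mm steps.

Request:
drive_tool(increments=[[[0.1,1,0],[0,0,0],0]])

```text
clock: 8.95
eef_pos: [0.5898, 0.1518, 0.0624]
tool_rot: [0.749, 0.663, -0.0, -0.001]
ft_force: [0.1, -6.1, 2.1]
grip_width: -0.0002
grasp_force: 3.3
```

Request:
drive_tool(increments=[[[0.1,1,0],[0,0,0],0]])

```text
clock: 9.03
eef_pos: [0.5899, 0.1523, 0.0624]
tool_rot: [0.749, 0.663, -0.001, -0.001]
ft_force: [-0.4, -2.9, 0.4]
grip_width: -0.0001
grasp_force: 1.3
```

Run:
```python
from h import *
s=camera("side")
p=unproj(s,[(217/4+219.6,190/4+179.6)],.0952)[0]; print(p,p[:2]@D)
state()
```

```text
[0.59435629 0.17844132 0.0952    ] 0.2505891913451385
t 9.0833 p [0.5898 0.1535 0.0623] s 0.2253 off_centreline -0.0007 j [0.253 0.571 0.049 1.049 0.004 1.944]
yaw_x 83.09 tilt fix rotvec deg [-0.18 -0.12  0.  ] F [0.27 0.29 0.32]
```

The force fell to zero right at the predicted place (pin s ≈ 0.256–0.257), so it has probably dropped in. I'll back off, rise and look.

Request:
drive_tool(increments=[[[-1.2,-10,0],[0,0,0],0],[[-3,-25,0],[0,0,0],0],[[-3,-25,20],[0,0,0],0],[[-5,-35,20],[0,0,0],0],[[-10,-40,0],[0,0,0],0],[[-10,-40,0],[0,0,0],0],[[-10,-40,0],[0,0,0],0],[[0,0,0],[0,0,0],0]])

```text
clock: 9.75
eef_pos: [0.5453, -0.0677, 0.1024]
tool_rot: [0.751, 0.66, -0.001, -0.002]
ft_force: [0.1, 1.4, -0.7]
grip_width: 0.0002
grasp_force: 0.0
```

Run:
```python
from h import *
state(); t=camera("top"); s=camera("side"); save(t,"top3"); save(s,"side3")
b=cv2.imread("pics/side3.png")[180:280,220:340]; a=cv2.imread("pics/top3.png")[150:250,240:360]
cv2.imwrite("pics/c3.png",np.hstack([cv2.resize(x,None,fx=3.3,fy=3.3,interpolation=2) for x in(a,b)]))
print([(x["bbox"],round(x["conf"],2)) for q in("stop","batten","fence") for x in silhouettes(q,t)[:1]])
```

```text
t 9.75 p [ 0.5453 -0.0677  0.1024] s 0.0002 off_centreline -0.0175 j [-1.240e-01  4.270e-01 -7.800e-02  1.069e+00  1.000e-03  1.575e+00]
yaw_x 82.65 tilt fix rotvec deg [-0.08 -0.19  0.  ] F [ 0.1   1.43 -0.67]
[([272.8, 164.5, 294.4, 208.6], 0.78), ([389.0, 207.3, 405.6, 226.4], 0.57), ([217.5, 160.1, 405.6, 275.0], 0.91)]
```

View pics/c3.png

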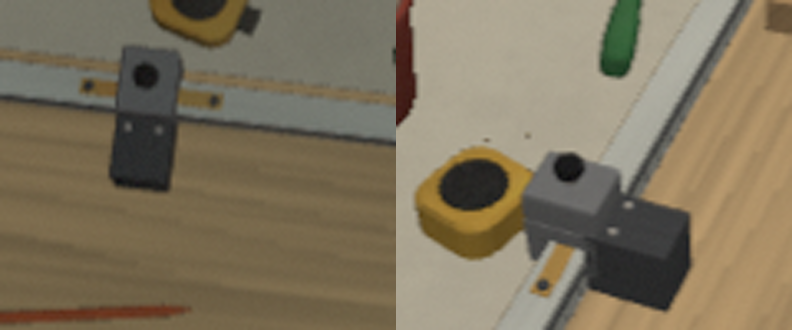

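The stop sits in the middle of the clip: the knob is at top (145,75) and side (173,167), and the clip screws are at top (88,86) and (214,101).

Run:
```python
from h import *
t=camera("top"); s=camera("side")
T=lambda x,y:(x/3.3+240-.35,y/3.3+150-.35); S=lambda x,y:(x/3.3+220-.35,y/3.3+180-.35)
k=unproj(t,T(145,75),.0952)[0]; k2=unproj(s,S(173,167),.0952)[0]
c=unproj(t,[T(88,86),T(214,101)],.042)
print("knob",k[:2]@D,k2[:2]@D,"clip",c[:,:2]@D,(c[:,:2]@D).mean())
# batten in frame (D,N) from initial holes
h=np.array([[.5098,-.0721],[.5050,-.1429]]); a=h[0]-h[1]; print("askew",np.arctan2(a@N,a@D)); print("holes s",h@D,"n rel front face",(h-C0)@N+.0125)
q=np.array([[.4845,-.0472],[.5324,-.0517],[.5245,-.1648],[.4767,-.1595]]); print(q@D,(q-C0)@N+.0125)
b=silhouettes("stop",t)[0]["region"]
```

```text
knob 0.260227862607397 0.25935819808988575 clip [0.30505691 0.21466999] 0.2598634526516785
askew -0.05632707152917233
holes s [-0.00848257 -0.07933117] n rel front face [-0.0397035  -0.03570858]
[ 0.01309609  0.01455597 -0.09865039 -0.09930406] [-0.06788882 -0.019801   -0.0136497  -0.06173725]
```

Seated: the knob is at s = 0.2600 and the clip's middle at 0.2599. Now the batten. I come down in front of its near side, at n ≈ −95 mm and s ≈ −40 mm.

Request:
drive_tool(increments=[[[-31,-9.5,0],[0,0,0],0],[[-31,-9.5,0],[0,0,0],0],[[-32,-10,0],[0,0,0],0],[[0,0,-25],[0,0,0.4],0],[[0,0,-25],[0,0,0],0],[[0,0,-20],[0,0,0],0],[[0,0,-6],[0,0,0],0],[[0,0,0],[0,0,0],0]])

```text
clock: 10.82
eef_pos: [0.4521, -0.0898, 0.0248]
tool_rot: [0.746, 0.666, -0.001, -0.003]
ft_force: [0.7, 0.0, 0.4]
grip_width: 0.0001
grasp_force: 0.0
```

Run:
```python
from h import *
state()
t=camera("top");s=camera("side");save(t,"top4");save(s,"side4")
cv2.imwrite("pics/c4.png",cv2.resize(cv2.imread("pics/side4.png")[130:230,280:420],None,fx=4,fy=4,interpolation=2))
```

```text
t 10.8167 p [ 0.4521 -0.0898  0.0248] s -0.0332 off_centreline -0.1073 j [-0.197  0.374 -0.408  0.795  0.002  1.485]
yaw_x 83.58 tilt fix rotvec deg [-0.18 -0.35  0.  ] F [0.72 0.01 0.38]
```

View pics/c4.png

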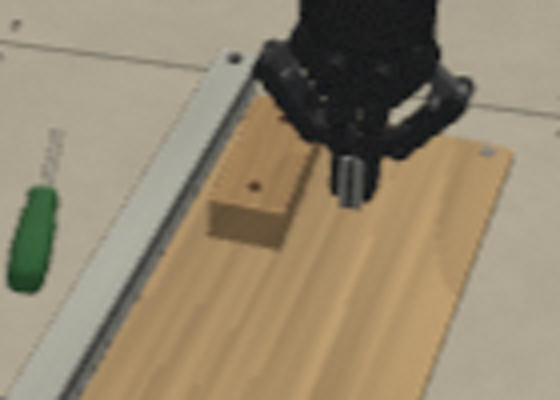

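The fingertips stand clear in front of the batten, between its holes. I push it square towards the fence.

Request:
drive_tool(increments=[[[-0.9,-6,0],[0,0,0],0],[[5,-0.6,0],[0,0,0],0],[[5,-0.6,0],[0,0,0],0],[[3,-0.4,0],[0,0,0],0],[[3,-0.4,0],[0,0,0],0],[[3,-0.4,0],[0,0,0],0],[[3,-0.4,0],[0,0,0],0],[[2,-0.2,0],[0,0,0],0]])

```text
clock: 11.58
eef_pos: [0.4765, -0.0998, 0.0262]
tool_rot: [0.746, 0.666, -0.0, -0.002]
ft_force: [0.1, 0.3, 0.0]
grip_width: 0.0005
grasp_force: 0.6
```

Request:
drive_tool(increments=[[[2,-0.2,0],[0,0,0],0],[[2,-0.2,0],[0,0,0],0],[[2,-0.2,0],[0,0,0],0]])

```text
clock: 11.83
eef_pos: [0.4826, -0.1004, 0.0262]
tool_rot: [0.746, 0.666, -0.0, -0.002]
ft_force: [-0.3, 0.0, -0.7]
grip_width: 0.0002
grasp_force: 0.3
```

Request:
drive_tool(increments=[[[2,-0.2,0],[0,0,0],0],[[1,-0.1,0],[0,0,0],0]])

```text
clock: 12.0
eef_pos: [0.4859, -0.1008, 0.0263]
tool_rot: [0.746, 0.666, -0.0, -0.001]
ft_force: [-0.6, 1.0, -1.4]
grip_width: -0.0
grasp_force: 0.3
```

```bash
python3 -c "
from h import *
state()"
```

```text
t 12.0 p [ 0.4859 -0.1008  0.0263] s -0.04 off_centreline -0.0723 j [-0.206  0.425 -0.318  0.83   0.002  1.479]
yaw_x 83.49 tilt fix rotvec deg [-0.12 -0.11  0.  ] F [-0.58  0.98 -1.39]
```

Request:
drive_tool(increments=[[[1,-0.1,0],[0,0,0],0],[[1,-0.1,0],[0,0,0],0]])

```text
clock: 12.17
eef_pos: [0.4871, -0.1009, 0.0262]
tool_rot: [0.746, 0.666, -0.0, -0.002]
ft_force: [-2.6, 0.3, 2.6]
grip_width: 0.0001
grasp_force: 1.6
```

Request:
drive_tool(increments=[[[1,-0.1,0],[0,0,0],0],[[1,-0.1,0],[0,0,0],0]])

```text
clock: 12.33
eef_pos: [0.4872, -0.1009, 0.026]
tool_rot: [0.746, 0.666, -0.002, -0.003]
ft_force: [-7.6, 0.5, 6.6]
grip_width: 0.0001
grasp_force: 4.1
```

Run:
```python
from h import *
state()
s=camera("side");save(s,"side5")
cv2.imwrite("pics/c5.png",cv2.resize(cv2.imread("pics/side5.png")[130:230,280:420],None,fx=4,fy=4,interpolation=2))
```

```text
t 12.3333 p [ 0.4872 -0.1009  0.026 ] s -0.0398 off_centreline -0.0711 j [-2.05e-01  4.31e-01 -3.09e-01  8.38e-01  1.00e-03  1.48e+00]
yaw_x 83.48 tilt fix rotvec deg [-0.16 -0.4   0.  ] F [-7.59  0.54  6.57]
```

View pics/c5.png

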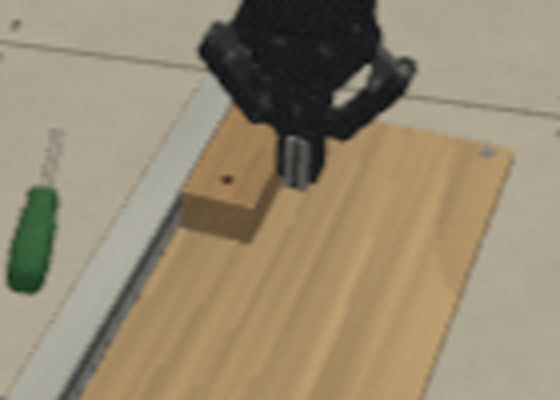

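The batten lies flat on the fence (7 N felt). I back off and go round to its right end.

Request:
drive_tool(increments=[[[-12,1.5,0],[0,0,0],0],[[-12,1.5,0],[0,0,0],0],[[-4,-30,0],[0,0,0],0],[[-4,-32,0],[0,0,0],0],[[-4,-32,0],[0,0,0],0],[[0,0,0],[0,0,0],0],[[0,0,0],[0,0,0],0]])

```text
clock: 12.97
eef_pos: [0.4541, -0.194, 0.0266]
tool_rot: [0.747, 0.665, 0.0, -0.001]
ft_force: [0.6, 1.2, -0.0]
grip_width: 0.0002
grasp_force: 0.0
```

Run:
```python
from h import *
state()
t=camera("top"); b=silhouettes("batten",t)
print([x["conf"] for x in b])
q=unproj(t,cv2.boxPoints(cv2.minAreaRect(np.argwhere(b[0]["region"])[:,::-1].astype(np.float32))),.04)[:,:2]
print((q@D).round(4),((q-C0)@N+.0125).round(4))
```

```text
t 12.9667 p [ 0.4541 -0.194   0.0266] s -0.1363 off_centreline -0.0924 j [-4.050e-01  4.200e-01 -3.250e-01  8.260e-01  1.000e-03  1.283e+00]
yaw_x 83.3 tilt fix rotvec deg [-0.1  -0.02  0.  ] F [ 0.58  1.19 -0.04]
[0.58]
[ 0.0145  0.0133 -0.1001 -0.0981] [-0.0503  0.0004  0.0001 -0.0504]
```

Request:
drive_tool(increments=[[[18,-2.3,0],[0,0,0],0],[[18,-2.3,0],[0,0,0],0],[[18,-2.2,0],[0,0,0],0],[[0,0,0],[0,0,0],0],[[1,8,0],[0,0,0],0],[[1,8,0],[0,0,0],0],[[0,0,0],[0,0,0],0]])

```text
clock: 13.65
eef_pos: [0.5082, -0.1804, 0.0259]
tool_rot: [0.745, 0.667, -0.0, -0.003]
ft_force: [0.2, 0.5, 0.4]
grip_width: -0.0001
grasp_force: 0.0
```

```bash
python3 -c "
from h import *
state()"
```

```text
t 13.65 p [ 0.5082 -0.1804  0.0259] s -0.1161 off_centreline -0.0404 j [-0.342  0.497 -0.196  0.884  0.002  1.34 ]
yaw_x 83.63 tilt fix rotvec deg [-0.22 -0.26  0.  ] F [0.25 0.51 0.36]
```

Request:
drive_tool(increments=[[[3.4,2.6,0],[0,0,-0.6],0],[[0.4,3,0],[0,0,0],0],[[0.4,3,0],[0,0,0],0],[[0.5,4,0],[0,0,0],0],[[0.5,4,0],[0,0,0],0],[[0.5,4,0],[0,0,0],0],[[0.5,4,0],[0,0,0],0],[[0.5,4,0],[0,0,0],0]])

```text
clock: 14.32
eef_pos: [0.5163, -0.1542, 0.0264]
tool_rot: [0.75, 0.662, -0.0, -0.001]
ft_force: [-0.5, -1.1, 0.9]
grip_width: -0.0002
grasp_force: 0.7
```

Request:
drive_tool(increments=[[[0.6,5,0],[0,0,0],0],[[0.6,5,0],[0,0,0],0],[[0.6,5,0],[0,0,0],0],[[0.6,5,0],[0,0,0],0],[[0.6,5,0],[0,0,0],0],[[0.6,5,0],[0,0,0],0],[[0.6,5,0],[0,0,0],0],[[0.6,5,0],[0,0,0],0]])

```text
clock: 14.98
eef_pos: [0.5212, -0.1138, 0.0263]
tool_rot: [0.75, 0.662, -0.0, -0.002]
ft_force: [-1.6, -1.5, 0.3]
grip_width: -0.0
grasp_force: 0.6
```

Request:
drive_tool(increments=[[[0.6,5,0],[0,0,0],0],[[0.6,5,0],[0,0,0],0],[[0.6,5,0],[0,0,0],0],[[0.6,5,0],[0,0,0],0],[[0.6,5,0],[0,0,0],0],[[0.6,5,0],[0,0,0],0],[[0.6,5,0],[0,0,0],0],[[0.6,5,0],[0,0,0],0]])

```text
clock: 15.65
eef_pos: [0.5259, -0.0739, 0.0263]
tool_rot: [0.75, 0.662, -0.0, -0.002]
ft_force: [0.2, -1.0, 1.0]
grip_width: -0.0
grasp_force: 0.6
```

Run:
```python
from h import *
state()
s=camera("side");save(s,"side6")
cv2.imwrite("pics/c6.png",cv2.resize(cv2.imread("pics/side6.png")[150:260,250:390],None,fx=4,fy=4,interpolation=2))
```

```text
t 15.65 p [ 0.5259 -0.0739  0.0263] s -0.0082 off_centreline -0.036 j [-0.141  0.481 -0.222  0.871  0.002  1.554]
yaw_x 82.89 tilt fix rotvec deg [-0.13 -0.13  0.  ] F [ 0.17 -0.99  1.02]
```

View pics/c6.png

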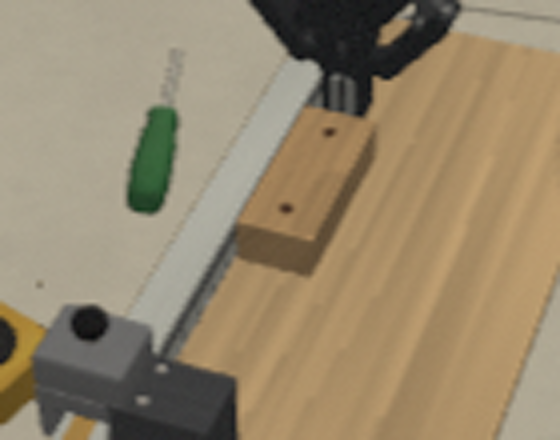

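The batten slides squarely along the fence, with its left end at (275,245) and the stop ahead at (170,390). About 126 mm remain.

Request:
drive_tool(increments=[[[0.6,5,0],[0,0,0],0],[[0.6,5,0],[0,0,0],0],[[0.6,5,0],[0,0,0],0],[[0.6,5,0],[0,0,0],0],[[0.6,5,0],[0,0,0],0],[[0.6,5,0],[0,0,0],0],[[0.6,5,0],[0,0,0],0],[[0.6,5,0],[0,0,0],0]])

```text
clock: 16.37
eef_pos: [0.5307, -0.0338, 0.0262]
tool_rot: [0.75, 0.662, -0.0, -0.002]
ft_force: [0.4, -0.5, 0.1]
grip_width: -0.0002
grasp_force: 0.4
```

Request:
drive_tool(increments=[[[0.6,5,0],[0,0,0],0],[[0.6,5,0],[0,0,0],0],[[0.6,5,0],[0,0,0],0],[[0.6,5,0],[0,0,0],0],[[0.6,5,0],[0,0,0],0],[[0.6,5,0],[0,0,0],0],[[0.6,5,0],[0,0,0],0],[[0.6,5,0],[0,0,0],0]])

```text
clock: 17.03
eef_pos: [0.5355, 0.0061, 0.0263]
tool_rot: [0.75, 0.662, -0.0, -0.002]
ft_force: [0.4, -1.1, -0.7]
grip_width: 0.0002
grasp_force: 0.3
```

Request:
drive_tool(increments=[[[0.6,5,0],[0,0,0],0],[[0.6,5,0],[0,0,0],0],[[0.5,4,0],[0,0,0],0],[[0.4,3,0],[0,0,0],0],[[0.3,2,0],[0,0,0],0],[[0,0,0],[0,0,0],0]])

```text
clock: 17.53
eef_pos: [0.538, 0.0251, 0.0264]
tool_rot: [0.749, 0.662, 0.0, -0.002]
ft_force: [-0.1, 0.1, -0.0]
grip_width: 0.0003
grasp_force: 0.0
```

Run:
```python
from h import *
state()
s=camera("side");save(s,"side7")
cv2.imwrite("pics/c7.png",cv2.resize(cv2.imread("pics/side7.png")[180:280,240:360],None,fx=5,fy=5,interpolation=2))
```

```text
t 17.5333 p [0.538  0.0251 0.0264] s 0.0915 off_centreline -0.0362 j [ 0.045  0.493 -0.201  0.879  0.003  1.739]
yaw_x 82.92 tilt fix rotvec deg [-0.15 -0.11  0.  ] F [-0.14  0.07 -0.03]
```

View pics/c7.png

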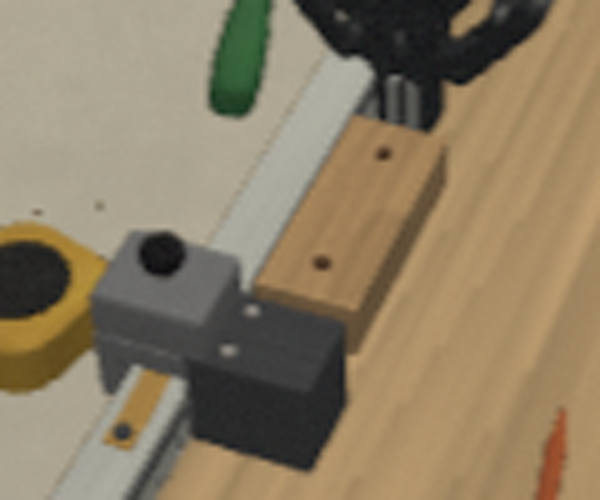

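The batten's end is close behind the stop arm and the stop has not moved. I finish with slow steps, watching the force.

Request:
drive_tool(increments=[[[0.4,3,0],[0,0,0],0],[[0.4,3,0],[0,0,0],0],[[0.4,3,0],[0,0,0],0],[[0.4,3,0],[0,0,0],0],[[0.4,3,0],[0,0,0],0],[[0.3,2,0],[0,0,0],0]])

```text
clock: 18.08
eef_pos: [0.5403, 0.042, 0.0264]
tool_rot: [0.75, 0.662, -0.0, -0.001]
ft_force: [0.5, -0.7, -0.1]
grip_width: -0.0
grasp_force: 0.5
```

Request:
drive_tool(increments=[[[0.2,1.5,0],[0,0,0],0],[[0.2,1.5,0],[0,0,0],0]])

```text
clock: 18.25
eef_pos: [0.5407, 0.0448, 0.0264]
tool_rot: [0.75, 0.662, -0.0, -0.001]
ft_force: [-0.9, -1.3, 0.6]
grip_width: 0.0001
grasp_force: 0.5
```

Request:
drive_tool(increments=[[[0.2,1.5,0],[0,0,0],0],[[0.1,1,0],[0,0,0],0]])

```text
clock: 18.42
eef_pos: [0.541, 0.0472, 0.0264]
tool_rot: [0.75, 0.662, -0.0, -0.001]
ft_force: [-0.8, -1.3, 0.6]
grip_width: -0.0001
grasp_force: 0.6
```

Request:
drive_tool(increments=[[[0.1,1,0],[0,0,0],0],[[0.1,1,0],[0,0,0],0]])

```text
clock: 18.58
eef_pos: [0.5411, 0.0491, 0.0263]
tool_rot: [0.75, 0.662, -0.0, -0.001]
ft_force: [-0.1, -0.7, 0.9]
grip_width: 0.0003
grasp_force: 0.6
```

Request:
drive_tool(increments=[[[0.1,1,0],[0,0,0],0],[[0.1,1,0],[0,0,0],0]])

```text
clock: 18.75
eef_pos: [0.5413, 0.0511, 0.0263]
tool_rot: [0.75, 0.662, -0.0, -0.001]
ft_force: [0.2, -0.7, 1.7]
grip_width: 0.0
grasp_force: 0.6
```

Request:
drive_tool(increments=[[[0.1,1,0],[0,0,0],0]])

```text
clock: 18.83
eef_pos: [0.5414, 0.0521, 0.0263]
tool_rot: [0.75, 0.662, -0.0, -0.002]
ft_force: [0.4, -1.9, 0.5]
grip_width: -0.0001
grasp_force: 1.1
```

Request:
drive_tool(increments=[[[0.1,0.7,0],[0,0,0],0],[[0,0,0],[0,0,0],0]])

```text
clock: 19.0
eef_pos: [0.5415, 0.0522, 0.0264]
tool_rot: [0.75, 0.662, -0.0, -0.001]
ft_force: [0.3, -3.6, 2.5]
grip_width: 0.0001
grasp_force: 1.8
```

Request:
drive_tool(increments=[[[0.1,0.7,0],[0,0,0],0],[[0,0,0],[0,0,0],0]])

```text
clock: 19.17
eef_pos: [0.5416, 0.0523, 0.0264]
tool_rot: [0.75, 0.662, -0.001, -0.001]
ft_force: [-0.9, -5.2, 2.4]
grip_width: -0.0002
grasp_force: 2.8
```

The batten is in firm contact at 5 N, the position has stopped advancing, and it matches the prediction. I back straight off and look.

Request:
drive_tool(increments=[[[-0.5,-4,0],[0,0,0],0],[[-2.5,-20,0],[0,0,0],0],[[-3,-25,0],[0,0,0],0],[[-3,-10,35],[0,0,0],0],[[-10,-20,35],[0,0,0],0],[[-20,-35,0],[0,0,0],0],[[-20,-35,0],[0,0,0],0],[[-20,-35,0],[0,0,0],0]])

```text
clock: 19.83
eef_pos: [0.4626, -0.1309, 0.0972]
tool_rot: [0.749, 0.663, 0.001, -0.001]
ft_force: [0.7, -0.4, 0.7]
grip_width: 0.0
grasp_force: 0.0
```

Request:
drive_tool(increments=[[[-20,-35,0],[0,0,0],0],[[-20,-35,0],[0,0,0],0],[[0,0,0],[0,0,0],0]])

```text
clock: 20.08
eef_pos: [0.4193, -0.205, 0.0963]
tool_rot: [0.752, 0.659, -0.001, -0.002]
ft_force: [-0.1, 0.4, -0.5]
grip_width: 0.0
grasp_force: 0.0
```

Run:
```python
from h import *
state()
t=camera("top");s=camera("side");save(t,"top8");save(s,"side8")
a=cv2.imread("pics/top8.png")[150:240,250:370]; b=cv2.imread("pics/side8.png")[180:270,240:360]
cv2.imwrite("pics/c8.png",np.vstack([cv2.resize(a,None,fx=6,fy=6,interpolation=2)[:300],cv2.resize(b,None,fx=3.3,fy=3.3,interpolation=2)[:,:396].copy() if 0 else cv2.copyMakeBorder(cv2.resize(b,None,fx=3.3,fy=3.3,interpolation=2),0,0,0,720-396,0)]))
x=silhouettes("batten",t)[0]
q=unproj(t,cv2.boxPoints(cv2.minAreaRect(np.argwhere(x["region"])[:,::-1].astype(np.float32))),.04)[:,:2]
print((q@D).round(4),((q-C0)@N+.0125).round(4))
```

```text
t 20.0833 p [ 0.4193 -0.205   0.0963] s -0.1516 off_centreline -0.1256 j [-0.455  0.287 -0.308  0.98  -0.     1.248]
yaw_x 82.42 tilt fix rotvec deg [-0.08 -0.18  0.  ] F [-0.13  0.36 -0.53]
[0.2396 0.2406 0.1293 0.1293] [-0.0508  0.0002  0.0006 -0.0503]
```

View pics/c8.png

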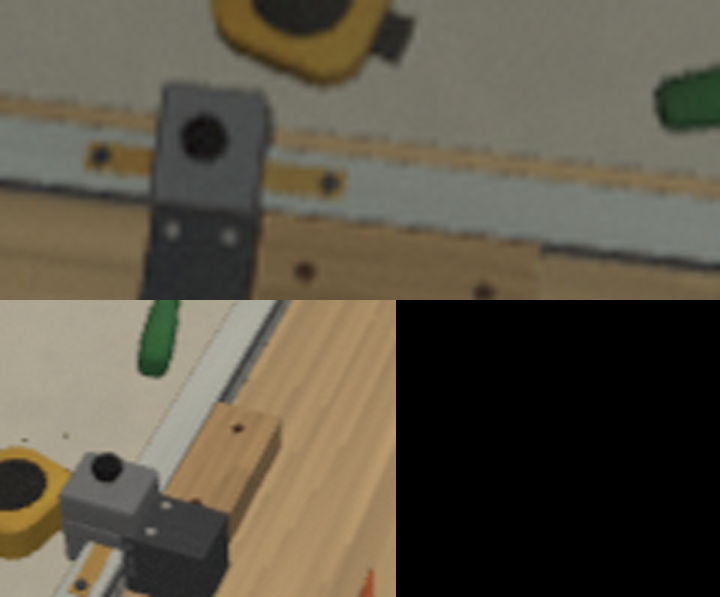

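The knob has not moved (top pixel (284,173) as before). The batten's end meets the arm, its far side is on the fence (n within 0.6 mm, both ends), its holes run parallel to the fence, and the arm is clear. I hand in.

```bash
python3 -c "
from workcell import job_done
print(job_done())"
```

```text
the job is handed in; nothing more can be done
None
```

The job is handed in with no verdict returned: the stop is seated in the clip's notch, the batten lies flat on the fence with its end on the stop, and the arm is clear after about 20 s of the 70 s.

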